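Lay the coffee caddies for a table

ROBOT

A 6-joint arm with a two-finger parallel gripper is mounted at the origin on the work surface. World frame = base frame: x ahead of the robot, y to its left, z up, the work surface at z = 0. Lengths are in m, angles in rad, forces in N, time in s.
With the tool pointing down it reaches from about 0.325 to 0.775 m from the base axis. Payload 5.5 kg.
Tool frame: the origin (TCP) lies between the finger pads; the fingertips stand 8 mm ahead of it and the grasp point (between the pads) lies 11 mm behind it (tcp_to_tips is the distance from the TCP to the fingertips, in m); z points along the fingers, y is the line along which they close (so a half turn about z gives the same grasp; the last joint's range is limited). The gripper opens to 88 mm and grips with 3 to 60 N. Pads are 20 mm wide; open, the fingers measure 115 mm over their backs; the gripper's body (75 mm by 178 mm) begins 61 mm behind the grasp point.
Start: joints at [-1.278, 0.091, 1.231, -0, 1.82, -0.057], TCP at [0.206, -0.564, 0.231] pointing down, gripper open.
Joint ranges: [-2.87, 2.87], [-0.86, 2.18], [0.17, 2.46], [-1.51, 4.65], [0.06, 2.69], [-2.65, 2.65]. Speed limits (rad/s): [2.57, 2.57, 3.01, 3.14, 3.14, 3.14].

INTERFACE

Orientations are given as a unit quaternion [w, x, y, z].
In Python, from bench import * gives the robot as it stands. Calls block until the motion is done:
- move_to(position, orientation): joint-space move of the TCP to a pose.
- move_l(position, speed=0.15, orientation=None): straight line of the TCP; orientation=None keeps the orientation; speed is the mean speed in m/s.
- movej(angles): joint-space move.
- gripper_open() and close(): open the fingers fully, or close them until they stop; the grip force is fixed at half the most.
- hold(seconds).
- inverse_kinematics(position, orientation): joint angles nearest the present ones, or None.
- state(): the state.
- get_image(name): name is "side" or "top" or "wrist"; returns a dict with "frame" (384x512x3 uint8, blue, green, red), "depth" (384x512 float32, m along the optical axis (not along the pixel's ray), 0 where there is no reading), "camera_matrix" (3x3 intrinsics, pixels), "view" (4x4, takes a point from world to camera coordinates). Camera axes: x right, y up, looking along -z (the intrinsics and any distortion apply to the point x, -y, -z); pixel columns grow to the right and rows downward; lengths in m; the calibration is good to about 2 mm. A picture is of the moment at which its call begins.
A pose or a line that the arm cannot do raises IKError and nothing moves.
- job_done(): hands the job in; it is judged then, once.
The state is a dict: "time": time; "joint_pos": joint angles; "dq": joint speeds; "joint_torque": joint torques, N m; "ee_pos": TCP position; "ee_rot": TCP orientation; "ft_force": force on the tool from outside, world axes, zero at the start; "moment": the same for the moment, N m; "finger_gap": finger opening in m; "finger_force": force on a finger pad.
Only numpy, scipy, OpenCV 4.12 (cv2) and the standard library are available. Lean on these libraries where they do the work, as an engineer would, in place of code of your own. Each camera call takes 0.05 s, during which the arm holds its last target. There are 200 camera calls.

TASK

Lift every wooden caddy off its hook on the rack and stand it upright on the serving tray, and put two coffee capsules from the pocket tray into each of them, one in each compartment. When all of them are on the tray and filled, press the call button fully down and let go. Leave the bottles, jar, bowl, cup and spoon alone.

Things in the scene. Friction and masses are not known exactly. Their poses are not given: they have to be found in the camera images.
- rack: fixed steel stand, 330 mm wide, 123 high. Origin on the table below the middle hook; hooks point to its -x, crossbar along y. Flat hooks, 14 wide, 6 thick, top at z 115, at y -95, 0, +95, from the crossbar (x 47 to 63, z 103 to 119) to x -32, where a 5 thick tip turns up to z 122. Posts and feet only at y +-157. A caddy hangs with its origin near x 0, z 30, axes about parallel to the rack's
- serving_tray: fixed flat aluminium tray, 300 mm (its x) by 150 mm (its y), rim 14 mm high and 4 mm thick, floor 4 mm above the table. Origin: centre of its underside, z up
- pod_tray: fixed grey pocket tray, 196 mm (its x) by 134 mm (its y), 11 mm high, floor 4 mm above the table, walls and dividers 4 mm; 3 by 2 pockets, centres at x = -64, 0, +64 and y = -32.5, +32.5. Origin: centre of its underside
- caddy1: plywood caddy (or absent), hung on a hook: open box 104 mm (x) by 70 (y), 40 high, walls 4, with a handle board 8 thick in its plane x = 0, up to z 122. Top bar of the board: z 85 to 122, 56 wide (y); below it the hook slot, 28 wide, z 50 to 85. Two compartments, inside 44 (x) by 62 (y), centres x +-26, floor z 4. Origin: centre of underside, z up; 160 g
- caddy2: plywood caddy (or absent), hung on a hook: open box 104 mm (x) by 70 (y), 40 high, walls 4, with a handle board 8 thick in its plane x = 0, up to z 122. Top bar of the board: z 85 to 122, 56 wide (y); below it the hook slot, 28 wide, z 50 to 85. Two compartments, inside 44 (x) by 62 (y), centres x +-26, floor z 4. Origin: centre of underside, z up; 160 g
- caddy3: plywood caddy (or absent), hung on a hook: open box 104 mm (x) by 70 (y), 40 high, walls 4, with a handle board 8 thick in its plane x = 0, up to z 122. Top bar of the board: z 85 to 122, 56 wide (y); below it the hook slot, 28 wide, z 50 to 85. Two compartments, inside 44 (x) by 62 (y), centres x +-26, floor z 4. Origin: centre of underside, z up; 160 g
- pod1: copper-coloured coffee capsule: cylinder 28 mm across with a 34 mm flange, 3 mm thick, at its foot, 30 mm high in all; 15 g. Origin: centre of the flange's underside, z along the cylinder. Stands in a pocket at the start, flange down
- pod2: copper-coloured coffee capsule: cylinder 28 mm across with a 34 mm flange, 3 mm thick, at its foot, 30 mm high in all; 15 g. Origin: centre of the flange's underside, z along the cylinder. Stands in a pocket at the start, flange down
- pod3: copper-coloured coffee capsule: cylinder 28 mm across with a 34 mm flange, 3 mm thick, at its foot, 30 mm high in all; 15 g. Origin: centre of the flange's underside, z along the cylinder. Stands in a pocket at the start, flange down
- pod4: copper-coloured coffee capsule: cylinder 28 mm across with a 34 mm flange, 3 mm thick, at its foot, 30 mm high in all; 15 g. Origin: centre of the flange's underside, z along the cylinder. Stands in a pocket at the start, flange down
- pod5: copper-coloured coffee capsule: cylinder 28 mm across with a 34 mm flange, 3 mm thick, at its foot, 30 mm high in all; 15 g. Origin: centre of the flange's underside, z along the cylinder. Stands in a pocket at the start, flange down
- pod6: copper-coloured coffee capsule: cylinder 28 mm across with a 34 mm flange, 3 mm thick, at its foot, 30 mm high in all; 15 g. Origin: centre of the flange's underside, z along the cylinder. Stands in a pocket at the start, flange down
- bell_top (a point): centre of the top of the call button (black round button, 34 mm across, on a fixed steel housing); press straight down
- bell (a joint): travel of the call button in m, 0 released to 0.006 fully down, sprung, about 4 N
- ketchup: bystander, leave alone: red bottle, 60 across, 190 tall mm. Origin: centre of its underside
- mustard: bystander, leave alone: yellow bottle, 60 across, 170 tall mm. Origin: centre of its underside
- salsa: bystander, leave alone: amber glass jar, 70 across, 110 tall mm. Origin: centre of its underside
- ramekin: bystander, leave alone: low white bowl, 70 across, 35 tall mm. Origin: centre of its underside
- papercup: bystander, leave alone: open paper cup, 76 across, 90 tall mm. Origin: centre of its underside
- spoon: bystander, leave alone: metal spoon lying flat, 160 long mm
Things that resemble listed ones, but are neither listed nor needed, are in the scene too. Of the things that look like the part that bears bell_top, the smallest one is meant.

How it is judged:
On the way, in this order (a step that is already met when the one before it is completed fails the run):
1. every caddy stands upright on the serving tray, released, with a capsule in each of its two compartments (x of caddy1 in the frame of serving_tray between -0.125 and 0.125 m and y of caddy1 in the frame of serving_tray between -0.06 and 0.06 m and z of caddy1 in the frame of serving_tray between 0 and 0.009 m and angle between each of caddy1, caddy2, caddy3's own z axis and vertical below 0.12 rad and linear speed of each of caddy1, caddy2, caddy3 below 0.03 m/s and x of caddy2 in the frame of serving_tray between -0.125 and 0.125 m and y of caddy2 in the frame of serving_tray between -0.06 and 0.06 m and z of caddy2 in the frame of serving_tray between 0 and 0.009 m and x of caddy3 in the frame of serving_tray between -0.125 and 0.125 m and y of caddy3 in the frame of serving_tray between -0.06 and 0.06 m and z of caddy3 in the frame of serving_tray between 0 and 0.009 m and ((x of pod1 in the frame of caddy1 between 0.003 and 0.05 m and y of pod1 in the frame of caddy1 between -0.035 and 0.035 m and z of pod1 in the frame of caddy1 below 0.038 m) or (x of pod2 in the frame of caddy1 between 0.003 and 0.05 m and y of pod2 in the frame of caddy1 between -0.035 and 0.035 m and z of pod2 in the frame of caddy1 below 0.038 m) or (x of pod3 in the frame of caddy1 between 0.003 and 0.05 m and y of pod3 in the frame of caddy1 between -0.035 and 0.035 m and z of pod3 in the frame of caddy1 below 0.038 m) or (x of pod4 in the frame of caddy1 between 0.003 and 0.05 m and y of pod4 in the frame of caddy1 between -0.035 and 0.035 m and z of pod4 in the frame of caddy1 below 0.038 m) or (x of pod5 in the frame of caddy1 between 0.003 and 0.05 m and y of pod5 in the frame of caddy1 between -0.035 and 0.035 m and z of pod5 in the frame of caddy1 below 0.038 m) or (x of pod6 in the frame of caddy1 between 0.003 and 0.05 m and y of pod6 in the frame of caddy1 between -0.035 and 0.035 m and z of pod6 in the frame of caddy1 below 0.038 m)) and ((x of pod1 in the frame of caddy1 between -0.05 and -0.003 m and y of pod1 in the frame of caddy1 between -0.035 and 0.035 m and z of pod1 in the frame of caddy1 below 0.038 m) or (x of pod2 in the frame of caddy1 between -0.05 and -0.003 m and y of pod2 in the frame of caddy1 between -0.035 and 0.035 m and z of pod2 in the frame of caddy1 below 0.038 m) or (x of pod3 in the frame of caddy1 between -0.05 and -0.003 m and y of pod3 in the frame of caddy1 between -0.035 and 0.035 m and z of pod3 in the frame of caddy1 below 0.038 m) or (x of pod4 in the frame of caddy1 between -0.05 and -0.003 m and y of pod4 in the frame of caddy1 between -0.035 and 0.035 m and z of pod4 in the frame of caddy1 below 0.038 m) or (x of pod5 in the frame of caddy1 between -0.05 and -0.003 m and y of pod5 in the frame of caddy1 between -0.035 and 0.035 m and z of pod5 in the frame of caddy1 below 0.038 m) or (x of pod6 in the frame of caddy1 between -0.05 and -0.003 m and y of pod6 in the frame of caddy1 between -0.035 and 0.035 m and z of pod6 in the frame of caddy1 below 0.038 m)) and ((x of pod1 in the frame of caddy2 between 0.003 and 0.05 m and y of pod1 in the frame of caddy2 between -0.035 and 0.035 m and z of pod1 in the frame of caddy2 below 0.038 m) or (x of pod2 in the frame of caddy2 between 0.003 and 0.05 m and y of pod2 in the frame of caddy2 between -0.035 and 0.035 m and z of pod2 in the frame of caddy2 below 0.038 m) or (x of pod3 in the frame of caddy2 between 0.003 and 0.05 m and y of pod3 in the frame of caddy2 between -0.035 and 0.035 m and z of pod3 in the frame of caddy2 below 0.038 m) or (x of pod4 in the frame of caddy2 between 0.003 and 0.05 m and y of pod4 in the frame of caddy2 between -0.035 and 0.035 m and z of pod4 in the frame of caddy2 below 0.038 m) or (x of pod5 in the frame of caddy2 between 0.003 and 0.05 m and y of pod5 in the frame of caddy2 between -0.035 and 0.035 m and z of pod5 in the frame of caddy2 below 0.038 m) or (x of pod6 in the frame of caddy2 between 0.003 and 0.05 m and y of pod6 in the frame of caddy2 between -0.035 and 0.035 m and z of pod6 in the frame of caddy2 below 0.038 m)) and ((x of pod1 in the frame of caddy2 between -0.05 and -0.003 m and y of pod1 in the frame of caddy2 between -0.035 and 0.035 m and z of pod1 in the frame of caddy2 below 0.038 m) or (x of pod2 in the frame of caddy2 between -0.05 and -0.003 m and y of pod2 in the frame of caddy2 between -0.035 and 0.035 m and z of pod2 in the frame of caddy2 below 0.038 m) or (x of pod3 in the frame of caddy2 between -0.05 and -0.003 m and y of pod3 in the frame of caddy2 between -0.035 and 0.035 m and z of pod3 in the frame of caddy2 below 0.038 m) or (x of pod4 in the frame of caddy2 between -0.05 and -0.003 m and y of pod4 in the frame of caddy2 between -0.035 and 0.035 m and z of pod4 in the frame of caddy2 below 0.038 m) or (x of pod5 in the frame of caddy2 between -0.05 and -0.003 m and y of pod5 in the frame of caddy2 between -0.035 and 0.035 m and z of pod5 in the frame of caddy2 below 0.038 m) or (x of pod6 in the frame of caddy2 between -0.05 and -0.003 m and y of pod6 in the frame of caddy2 between -0.035 and 0.035 m and z of pod6 in the frame of caddy2 below 0.038 m)) and ((x of pod1 in the frame of caddy3 between 0.003 and 0.05 m and y of pod1 in the frame of caddy3 between -0.035 and 0.035 m and z of pod1 in the frame of caddy3 below 0.038 m) or (x of pod2 in the frame of caddy3 between 0.003 and 0.05 m and y of pod2 in the frame of caddy3 between -0.035 and 0.035 m and z of pod2 in the frame of caddy3 below 0.038 m) or (x of pod3 in the frame of caddy3 between 0.003 and 0.05 m and y of pod3 in the frame of caddy3 between -0.035 and 0.035 m and z of pod3 in the frame of caddy3 below 0.038 m) or (x of pod4 in the frame of caddy3 between 0.003 and 0.05 m and y of pod4 in the frame of caddy3 between -0.035 and 0.035 m and z of pod4 in the frame of caddy3 below 0.038 m) or (x of pod5 in the frame of caddy3 between 0.003 and 0.05 m and y of pod5 in the frame of caddy3 between -0.035 and 0.035 m and z of pod5 in the frame of caddy3 below 0.038 m) or (x of pod6 in the frame of caddy3 between 0.003 and 0.05 m and y of pod6 in the frame of caddy3 between -0.035 and 0.035 m and z of pod6 in the frame of caddy3 below 0.038 m)) and ((x of pod1 in the frame of caddy3 between -0.05 and -0.003 m and y of pod1 in the frame of caddy3 between -0.035 and 0.035 m and z of pod1 in the frame of caddy3 below 0.038 m) or (x of pod2 in the frame of caddy3 between -0.05 and -0.003 m and y of pod2 in the frame of caddy3 between -0.035 and 0.035 m and z of pod2 in the frame of caddy3 below 0.038 m) or (x of pod3 in the frame of caddy3 between -0.05 and -0.003 m and y of pod3 in the frame of caddy3 between -0.035 and 0.035 m and z of pod3 in the frame of caddy3 below 0.038 m) or (x of pod4 in the frame of caddy3 between -0.05 and -0.003 m and y of pod4 in the frame of caddy3 between -0.035 and 0.035 m and z of pod4 in the frame of caddy3 below 0.038 m) or (x of pod5 in the frame of caddy3 between -0.05 and -0.003 m and y of pod5 in the frame of caddy3 between -0.035 and 0.035 m and z of pod5 in the frame of caddy3 below 0.038 m) or (x of pod6 in the frame of caddy3 between -0.05 and -0.003 m and y of pod6 in the frame of caddy3 between -0.035 and 0.035 m and z of pod6 in the frame of caddy3 below 0.038 m)) and contact force between the fingers and anything else below 0.05 N), for 0.2 s.
2. the call button is pressed down (value of joint bell above 0.0045 m), for 0.02 s.
At the end, for the whole second after the job is handed in: every caddy present stands on the serving tray's floor (tilt under 0.12 rad, its centre inside 125 by 60 mm of the tray's centre, at rest), a capsule lies in both compartments of each, nothing is held, and the call button is up again after being pressed at least 4.5 mm (x of caddy1 in the frame of serving_tray between -0.125 and 0.125 m and y of caddy1 in the frame of serving_tray between -0.06 and 0.06 m and z of caddy1 in the frame of serving_tray between 0 and 0.009 m and angle between each of caddy1, caddy2, caddy3's own z axis and vertical below 0.12 rad and linear speed of each of caddy1, caddy2, caddy3 below 0.03 m/s and x of caddy2 in the frame of serving_tray between -0.125 and 0.125 m and y of caddy2 in the frame of serving_tray between -0.06 and 0.06 m and z of caddy2 in the frame of serving_tray between 0 and 0.009 m and x of caddy3 in the frame of serving_tray between -0.125 and 0.125 m and y of caddy3 in the frame of serving_tray between -0.06 and 0.06 m and z of caddy3 in the frame of serving_tray between 0 and 0.009 m and ((x of pod1 in the frame of caddy1 between 0.003 and 0.05 m and y of pod1 in the frame of caddy1 between -0.035 and 0.035 m and z of pod1 in the frame of caddy1 below 0.038 m) or (x of pod2 in the frame of caddy1 between 0.003 and 0.05 m and y of pod2 in the frame of caddy1 between -0.035 and 0.035 m and z of pod2 in the frame of caddy1 below 0.038 m) or (x of pod3 in the frame of caddy1 between 0.003 and 0.05 m and y of pod3 in the frame of caddy1 between -0.035 and 0.035 m and z of pod3 in the frame of caddy1 below 0.038 m) or (x of pod4 in the frame of caddy1 between 0.003 and 0.05 m and y of pod4 in the frame of caddy1 between -0.035 and 0.035 m and z of pod4 in the frame of caddy1 below 0.038 m) or (x of pod5 in the frame of caddy1 between 0.003 and 0.05 m and y of pod5 in the frame of caddy1 between -0.035 and 0.035 m and z of pod5 in the frame of caddy1 below 0.038 m) or (x of pod6 in the frame of caddy1 between 0.003 and 0.05 m and y of pod6 in the frame of caddy1 between -0.035 and 0.035 m and z of pod6 in the frame of caddy1 below 0.038 m)) and ((x of pod1 in the frame of caddy1 between -0.05 and -0.003 m and y of pod1 in the frame of caddy1 between -0.035 and 0.035 m and z of pod1 in the frame of caddy1 below 0.038 m) or (x of pod2 in the frame of caddy1 between -0.05 and -0.003 m and y of pod2 in the frame of caddy1 between -0.035 and 0.035 m and z of pod2 in the frame of caddy1 below 0.038 m) or (x of pod3 in the frame of caddy1 between -0.05 and -0.003 m and y of pod3 in the frame of caddy1 between -0.035 and 0.035 m and z of pod3 in the frame of caddy1 below 0.038 m) or (x of pod4 in the frame of caddy1 between -0.05 and -0.003 m and y of pod4 in the frame of caddy1 between -0.035 and 0.035 m and z of pod4 in the frame of caddy1 below 0.038 m) or (x of pod5 in the frame of caddy1 between -0.05 and -0.003 m and y of pod5 in the frame of caddy1 between -0.035 and 0.035 m and z of pod5 in the frame of caddy1 below 0.038 m) or (x of pod6 in the frame of caddy1 between -0.05 and -0.003 m and y of pod6 in the frame of caddy1 between -0.035 and 0.035 m and z of pod6 in the frame of caddy1 below 0.038 m)) and ((x of pod1 in the frame of caddy2 between 0.003 and 0.05 m and y of pod1 in the frame of caddy2 between -0.035 and 0.035 m and z of pod1 in the frame of caddy2 below 0.038 m) or (x of pod2 in the frame of caddy2 between 0.003 and 0.05 m and y of pod2 in the frame of caddy2 between -0.035 and 0.035 m and z of pod2 in the frame of caddy2 below 0.038 m) or (x of pod3 in the frame of caddy2 between 0.003 and 0.05 m and y of pod3 in the frame of caddy2 between -0.035 and 0.035 m and z of pod3 in the frame of caddy2 below 0.038 m) or (x of pod4 in the frame of caddy2 between 0.003 and 0.05 m and y of pod4 in the frame of caddy2 between -0.035 and 0.035 m and z of pod4 in the frame of caddy2 below 0.038 m) or (x of pod5 in the frame of caddy2 between 0.003 and 0.05 m and y of pod5 in the frame of caddy2 between -0.035 and 0.035 m and z of pod5 in the frame of caddy2 below 0.038 m) or (x of pod6 in the frame of caddy2 between 0.003 and 0.05 m and y of pod6 in the frame of caddy2 between -0.035 and 0.035 m and z of pod6 in the frame of caddy2 below 0.038 m)) and ((x of pod1 in the frame of caddy2 between -0.05 and -0.003 m and y of pod1 in the frame of caddy2 between -0.035 and 0.035 m and z of pod1 in the frame of caddy2 below 0.038 m) or (x of pod2 in the frame of caddy2 between -0.05 and -0.003 m and y of pod2 in the frame of caddy2 between -0.035 and 0.035 m and z of pod2 in the frame of caddy2 below 0.038 m) or (x of pod3 in the frame of caddy2 between -0.05 and -0.003 m and y of pod3 in the frame of caddy2 between -0.035 and 0.035 m and z of pod3 in the frame of caddy2 below 0.038 m) or (x of pod4 in the frame of caddy2 between -0.05 and -0.003 m and y of pod4 in the frame of caddy2 between -0.035 and 0.035 m and z of pod4 in the frame of caddy2 below 0.038 m) or (x of pod5 in the frame of caddy2 between -0.05 and -0.003 m and y of pod5 in the frame of caddy2 between -0.035 and 0.035 m and z of pod5 in the frame of caddy2 below 0.038 m) or (x of pod6 in the frame of caddy2 between -0.05 and -0.003 m and y of pod6 in the frame of caddy2 between -0.035 and 0.035 m and z of pod6 in the frame of caddy2 below 0.038 m)) and ((x of pod1 in the frame of caddy3 between 0.003 and 0.05 m and y of pod1 in the frame of caddy3 between -0.035 and 0.035 m and z of pod1 in the frame of caddy3 below 0.038 m) or (x of pod2 in the frame of caddy3 between 0.003 and 0.05 m and y of pod2 in the frame of caddy3 between -0.035 and 0.035 m and z of pod2 in the frame of caddy3 below 0.038 m) or (x of pod3 in the frame of caddy3 between 0.003 and 0.05 m and y of pod3 in the frame of caddy3 between -0.035 and 0.035 m and z of pod3 in the frame of caddy3 below 0.038 m) or (x of pod4 in the frame of caddy3 between 0.003 and 0.05 m and y of pod4 in the frame of caddy3 between -0.035 and 0.035 m and z of pod4 in the frame of caddy3 below 0.038 m) or (x of pod5 in the frame of caddy3 between 0.003 and 0.05 m and y of pod5 in the frame of caddy3 between -0.035 and 0.035 m and z of pod5 in the frame of caddy3 below 0.038 m) or (x of pod6 in the frame of caddy3 between 0.003 and 0.05 m and y of pod6 in the frame of caddy3 between -0.035 and 0.035 m and z of pod6 in the frame of caddy3 below 0.038 m)) and ((x of pod1 in the frame of caddy3 between -0.05 and -0.003 m and y of pod1 in the frame of caddy3 between -0.035 and 0.035 m and z of pod1 in the frame of caddy3 below 0.038 m) or (x of pod2 in the frame of caddy3 between -0.05 and -0.003 m and y of pod2 in the frame of caddy3 between -0.035 and 0.035 m and z of pod2 in the frame of caddy3 below 0.038 m) or (x of pod3 in the frame of caddy3 between -0.05 and -0.003 m and y of pod3 in the frame of caddy3 between -0.035 and 0.035 m and z of pod3 in the frame of caddy3 below 0.038 m) or (x of pod4 in the frame of caddy3 between -0.05 and -0.003 m and y of pod4 in the frame of caddy3 between -0.035 and 0.035 m and z of pod4 in the frame of caddy3 below 0.038 m) or (x of pod5 in the frame of caddy3 between -0.05 and -0.003 m and y of pod5 in the frame of caddy3 between -0.035 and 0.035 m and z of pod5 in the frame of caddy3 below 0.038 m) or (x of pod6 in the frame of caddy3 between -0.05 and -0.003 m and y of pod6 in the frame of caddy3 between -0.035 and 0.035 m and z of pod6 in the frame of caddy3 below 0.038 m)) and value of joint bell below 0.002 m); the robot touches nothing.
It fails at once if a bystander is shoved more than 40 mm or knocked over (distance of any of ketchup, mustard, salsa, ramekin, papercup, spoon from where it was at the start of the episode above 0.04 m or angle between any of ketchup, mustard, salsa, ramekin, papercup's own z axis and vertical above 0.6 rad).
Of caddy1, caddy2, caddy3 only 2 to 3 are there at a start; the rules pass over those that are not, and their reading is None.
At some moment in a run one of pod1, pod2, pod3, pod4, pod5, pod6 may be knocked a few centimetres aside while the robot is not near it.
It also fails if it takes over 210 s, if anything falls off the work surface, if the arm or the gripper's body presses on something with over 40 N, if the wrist force passes 120 N, or if a joint passes its speed limit or range.

## Working session

There is one attempt and no reset: what is moved stays moved. The work goes in short steps, each a Python script; the robot and the scene stay as the last script left them, time stands still between calls to the robot, and variables do not carry over. Pictures are saved under pics/ and viewed, at most 14 in all, crops included, and the job is handed in when it is done.

```bash
mkdir -p pics; ls; cat > h.py <<'E'
from bench import *
import numpy as np, cv2
def snap(n,fn=None):
    im=get_image(n)
    np.savez('last_%s.npz'%n,**{k:im[k] for k in('frame','depth','camera_matrix','view')})
    if fn: cv2.imwrite('pics/'+fn,cv2.resize(im['frame'],None,fx=1.5,fy=1.5,interpolation=cv2.INTER_CUBIC))
    return im
def load(n): return dict(np.load('last_%s.npz'%n))
def pts(im):
    K=im['camera_matrix'];d=im['depth'].astype(float);h,w=d.shape
    u,v=np.meshgrid(np.arange(w),np.arange(h))
    c=np.stack([(u-K[0,2])/K[0,0]*d,-(v-K[1,2])/K[1,1]*d,-d,np.ones_like(d)],-1)
    P=c@np.linalg.inv(im['view']).T
    P[d==0]=np.nan
    return P[...,:3]
E
python3 - <<'E'
from h import *
for n in('top','side'):
    im=snap(n,n+'0.png'); print(im['camera_matrix'],im['view'])
print(state())
E
```

```text
pics
[[362.44067123   0.         253.00835488]
 [  0.         362.44067123 191.30334662]
 [  0.           0.           1.        ]] [[ 6.57874873e-03 -9.99978300e-01  3.45330415e-04  5.14484822e-02]
 [ 9.88460492e-01  6.55523672e-03  1.51336993e-01 -5.47625675e-01]
 [-1.51335973e-01 -6.54262581e-04  9.88482167e-01 -8.66037827e-01]
 [ 0.00000000e+00  0.00000000e+00  0.00000000e+00  1.00000000e+00]]
[[352.3010502    0.         259.27145464]
 [  0.         352.3010502  191.03141306]
 [  0.           0.           1.        ]] [[ 0.93150181 -0.36324498 -0.01890666 -0.48156498]
 [ 0.22251912  0.52796642  0.81959545 -0.20064892]
 [-0.28773185 -0.76766174  0.57263063 -0.73128273]
 [ 0.          0.          0.          1.        ]]
{'time': 0.1, 'joint_pos': array([-1.27772892e+00,  9.17892126e-02,  1.23177363e+00,  1.77603803e-05,
        1.81983328e+00, -5.67335424e-02]), 'dq': array([-0.00028757, -0.00178775, -0.00210068,  0.00031237, -0.00211445,
       -0.00075369]), 'joint_torque': array([ 3.64935993e-03, -4.47857738e+01, -4.07570672e+01,  7.01898686e-02,
        2.83443031e-02, -1.26026416e-04]), 'ee_pos': array([ 0.20553427, -0.56341433,  0.22961197]), 'ee_rot': array([-8.96464053e-04,  9.84743082e-01,  1.74012208e-01, -9.77595754e-05]), 'ft_force': array([ 0.2267512 , -0.39084117,  0.65987042]), 'moment': array([ 0.04755794,  0.03456778, -0.01882052]), 'finger_force': 0.0, 'finger_gap': 0.08768260515334046}
```

View pics/top0.png

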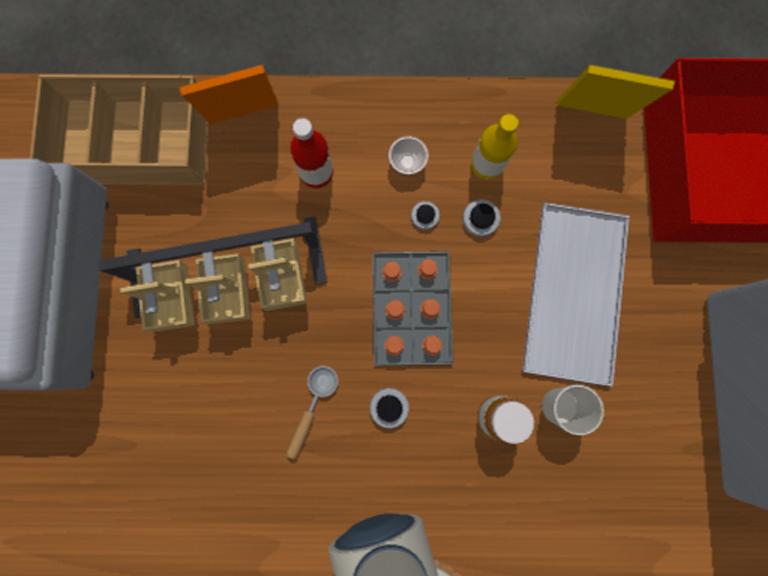

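View pics/side0.png

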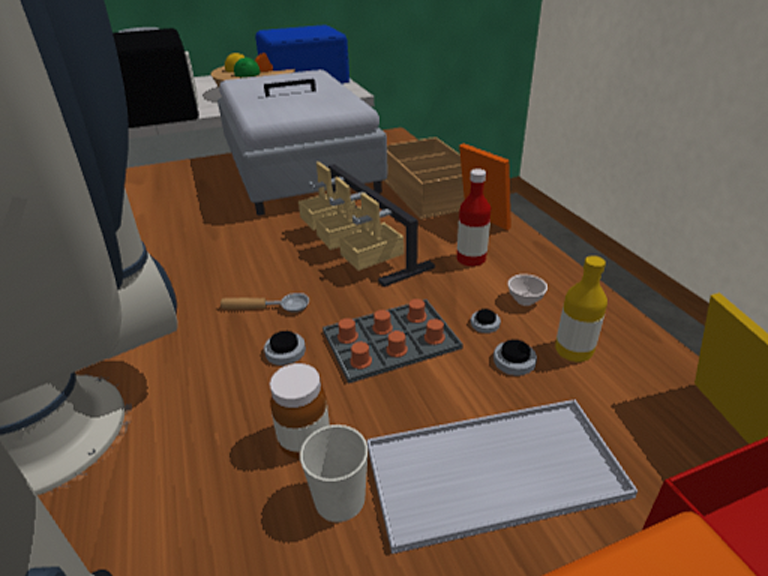

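The top view (1.5x pixels) shows three caddies on the rack at about (160,290), (220,285) and (275,272). Six pods sit in the grey tray around (411,308), and the serving tray is at about (577,295). There are three black buttons, at (426,215), (481,218) and (389,409). The first looks smallest, so I'll confirm it with a crop and measure everything.

```bash
cat >> h.py <<'E'
def comps(mask,P,amin=12):
    n,l,s,c=cv2.connectedComponentsWithStats(mask.astype(np.uint8))
    return [(s[i,4],c[i],P[l==i]) for i in range(1,n) if s[i,4]>=amin]
def rect(Q): return cv2.minAreaRect((Q[:,:2]*1000).astype(np.float32))
def copper(im):
    hsv=cv2.cvtColor(im['frame'],cv2.COLOR_BGR2HSV)
    return (hsv[...,0]<14)&(hsv[...,1]>130)&(hsv[...,2]>110)
E
python3 - <<'E'
from h import *
np.set_printoptions(precision=4,suppress=True)
im=load('top');P=pts(im);z=P[...,2]
crop=im['frame'][125:295,230:350]; cv2.imwrite('pics/crop1.png',cv2.resize(crop,None,fx=3.5,fy=3.5,interpolation=cv2.INTER_CUBIC))
print('table z',np.nanmedian(z[300:320,150:200]))
roi=np.zeros(z.shape,bool); roi[125:270,60:225]=1
def show(name,m):
    for a,c,Q in comps(m,P): print(name,a,c.round(1),'mean',Q.mean(0),'rect',[np.round(x,1) for x in rect(Q)],'z',np.percentile(Q[:,2],[2,50,98]))
show('board',roi&(z>.138)&(z<.165))
show('bar',roi&(z>.1)&(z<.128))
r2=np.zeros(z.shape,bool); r2[165:246,246:304]=1
show('pod',r2&(z>.026)&(z<.04))
show('podtray',r2&(z>.0075)&(z<.014))
r3=np.zeros(z.shape,bool); r3[130:262,345:422]=1
show('tray',r3&(z>.002)&(z<.02))
g=cv2.cvtColor(im['frame'],cv2.COLOR_BGR2GRAY)
for nm,(u,v) in dict(b1=(284,143),b2=(321,145),b3=(259,272)).items():
    r=np.zeros(z.shape,bool); r[v-14:v+15,u-16:u+17]=1
    show(nm+'black',r&(g<45)&(z>.005)); show(nm+'all',r&(z>.006))
for nm,(u,v) in dict(ketchup=(208,105),mustard=(328,100),salsa=(338,280),cup=(382,273),ram=(272,104)).items():
    r=np.zeros(z.shape,bool); r[max(v-28,0):v+29,u-30:u+31]=1
    show(nm,r&(z>.025)&(z<.25))
E
```

```text
table z -0.0003107818331372636
board 122 [178.6 175.8] mean [0.5645 0.2202 0.1491] rect [array([565.4, 220.5]), array([ 8.1, 55.1]), np.float64(11.5)] z [0.1386 0.1504 0.1539]
board 121 [137.  186.4] mean [0.5401 0.3113 0.1492] rect [array([541. , 312.8]), array([ 8.7, 55.8]), np.float64(7.3)] z [0.1392 0.1506 0.1532]
board 125 [ 94.2 191.6] mean [0.5278 0.4049 0.1492] rect [array([528.7, 406. ]), array([ 9., 55.]), np.float64(9.9)] z [0.139  0.1505 0.1544]
bar 1490 [137.  166.6] mean [0.5921 0.3242 0.1164] rect [array([579.7, 321. ]), array([ 55.4, 330.7]), np.float64(10.9)] z [0.104  0.1175 0.1215]
bar 144 [182.6 183.8] mean [0.5524 0.2175 0.1155] rect [array([548.3, 215.6]), array([34.3, 55.9]), np.float64(16.8)] z [0.1024 0.1149 0.1268]
bar 129 [142.6 193.2] mean [0.5299 0.3084 0.1156] rect [array([527. , 308.4]), array([28.6, 55.4]), np.float64(15.8)] z [0.1042 0.115  0.1272]
bar 160 [101.6 198.9] mean [0.5161 0.4019 0.1148] rect [array([512. , 402.3]), array([35.1, 56.9]), np.float64(16.7)] z [0.1012 0.1149 0.1259]
pod 95 [285.9 177.9] mean [ 0.5836 -0.0284  0.0328] rect [array
[... 3931 characters left out ...]
4 -0.2191  0.0483] rect [array([ 355.7, -221. ]), array([12.4, 45. ]), np.float64(81.6)] z [0.0269 0.048  0.0731]
salsa 894 [337.8 279.7] mean [ 0.3375 -0.1382  0.0962] rect [array([ 336. , -142.1]), array([65. , 65.4]), np.float64(30.2)] z [0.0309 0.1081 0.1118]
cup 679 [385.5 273. ] mean [ 0.351  -0.2588  0.0642] rect [array([ 352.6, -251.1]), array([72.2, 74.8]), np.float64(0.9)] z [0.0267 0.0665 0.0907]
cup 63 [353.3 281.8] mean [ 0.3341 -0.1701  0.1088] rect [array([ 334.6, -170.5]), array([ 8.6, 41.1]), np.float64(86.2)] z [0.1058 0.1089 0.1117]
ram 177 [272.6 101.3] mean [0.7888 0.0052 0.0322] rect [array([782.8,   5.4]), array([65.7, 68. ]), np.float64(89.9)] z [0.0256 0.0327 0.0369]
```

View pics/crop1.png

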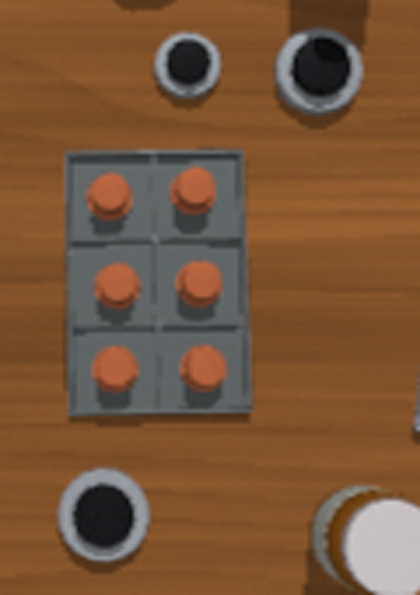

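The crop shows the three buttons at crop pixels (188,63), (319,68) and (103,515). Their black tops measure about 30, 41 and 39 mm across. The one at (188,63) is the smallest and the only one that fits 34 mm, so bell_top is at about (0.680, -0.024, 0.022). Next I'll refine the tray and caddy yaws and check the clearance to the appliance.

```bash
python3 - <<'E'
from h import *
np.set_printoptions(precision=4,suppress=True)
im=load('top');P=pts(im);z=P[...,2];v=im['view'];K=im['camera_matrix']
# serving tray: bright aluminium pixels on z~4mm -> min rect; and rim points
r3=np.zeros(z.shape,bool); r3[130:262,345:422]=1
hsv=cv2.cvtColor(im['frame'],cv2.COLOR_BGR2HSV)
m=r3&(hsv[...,1]<70)&(z<.02)
Q=P[cv2.morphologyEx(m.astype(np.uint8),cv2.MORPH_OPEN,np.ones((3,3)))>0];print('tray col',rect(Q))
m=r3&(z>.009)&(z<.018);Q=P[m]
from scipy.optimize import least_squares
def res(p):
    c,s=np.cos(p[2]),np.sin(p[2]);d=Q[:,:2]-p[:2];a=np.abs(d@[c,s]);b=np.abs(d@[-s,c])
    return np.minimum(abs(a-.148),abs(b-.073))
s=least_squares(res,[.547,-.29,-.14],loss='soft_l1',f_scale=.003);print('tray rim',s.x,np.degrees(s.x[2]),s.cost,len(Q))
roi=np.zeros(z.shape,bool); roi[125:270,60:225]=1
for a,c,B in comps(roi&(z>.138)&(z<.165),P):
    B=B[B[:,2]>.147]; k=np.polyfit(B[:,1],B[:,0],1); print('board',B.mean(0),'yaw',np.degrees(np.arctan(-k[0])),(B[:,1].min()+B[:,1].max())/2)
m=np.zeros(z.shape,bool);m[:,:110]=1
for lo in(.1,.15,.19):
    D=P[m&(z>lo)&(P[...,0]<.7)&(P[...,0]>.3)];D=D[(D[:,1]<.6)&~((D[:,2]<.16)&(D[:,1]<.44))]
    print('dish',lo,len(D),D[:,1].min() if len(D) else 0,D[:,2].max() if len(D) else 0, D[D[:,1].argmin()] if len(D) else 0)
E
```

```text
tray col ((548.55224609375, -286.4833984375), (152.37010192871094, 306.323486328125), 81.30610656738281)
tray rim [ 0.5452 -0.286  -0.1545] -8.854255149994502 0.0009112299805398883 607
board [0.5652 0.2207 0.1509] yaw 11.31099850276408 0.2204341013809747
board [0.5406 0.3125 0.1508] yaw 8.005827165874171 0.31249173120064555
board [0.5282 0.4056 0.1509] yaw 9.940232471770836 0.4057620592838598
dish 0.1 8308 0.4401375324823639 0.21376876221945829 [0.5732 0.4401 0.1192]
dish 0.15 6374 0.5183039227746398 0.21376876221945829 [0.3958 0.5183 0.1528]
dish 0.19 3933 0.5287347989509321 0.21376876221945829 [0.6846 0.5287 0.1935]
```

```bash
cat >> h.py <<'E'
TR=np.array([.547,-.286]);TY=np.radians(-8.7)
def q(th,deg=True):
    "tool down, fingers closing along direction th"
    phi=(np.radians(th) if deg else th)+np.pi/2
    return [0,np.cos(phi/2),np.sin(phi/2),0]
def tray(x,y):
    c,s=np.cos(TY),np.sin(TY);return TR+[c*x-s*y,s*x+c*y]
def tell(n=''):
    s=state();print(n,'t%.1f'%s['time'],s['ee_pos'].round(4),'gap %.4f'%s['finger_gap'],'F',s['ft_force'].round(2),'j6 %.2f'%s['joint_pos'][5]);return s
def caddy(x,y,yaw,tx):
    d=np.array([np.cos(np.radians(11)),np.sin(np.radians(11))])
    s=state();move_l([*s['ee_pos'][:2],.28],.3)
    move_to([x,y,.24],q(yaw)); move_l([x,y,.134],.12); tell('at'); close(); g=tell('closed')
    if not .004<g['finger_gap']<.014: print('BAD GRIP');return
    move_l([x,y,.152],.06)
    a=np.array([x,y])-.115*d; move_l([*a,.152],.12); g=tell('off hook')
    if g['finger_gap']<.004: print('LOST');return
    move_l([*a,.254],.2)
    thp=np.degrees(TY)-90; b=tray(tx,0)
    move_to([*b,.254],q(thp)); tell('over'); move_l([*b,.125],.2); move_l([*b,.1105],.05); tell('down')
    gripper_open(); tell('rel'); move_l([*b,.20],.2)
E
python3 - <<'E'
from h import *
caddy(.5652,.2205,11.3,.095)
snap('top','top1.png')
E
```

```text
at t4.5 [0.5657 0.2206 0.1352] gap 0.0879 F [ 0.42 -0.41  0.1 ] j6 0.12
closed t5.7 [0.5653 0.2205 0.1341] gap 0.0076 F [0.17 0.64 0.73] j6 0.12
off hook t7.2 [0.4527 0.1986 0.1519] gap 0.0082 F [ 0.71  0.96 -1.42] j6 0.15
over t9.8 [ 0.6413 -0.2991  0.2545] gap 0.0072 F [ 0.24 -0.17 -1.39] j6 1.24
down t11.1 [ 0.6407 -0.3003  0.11  ] gap 0.0077 F [ 0.39  0.88 -1.63] j6 1.24
rel t12.3 [ 0.6409 -0.3004  0.1105] gap 0.0877 F [-0.14  0.17 -0.45] j6 1.24
```

View pics/top1.png

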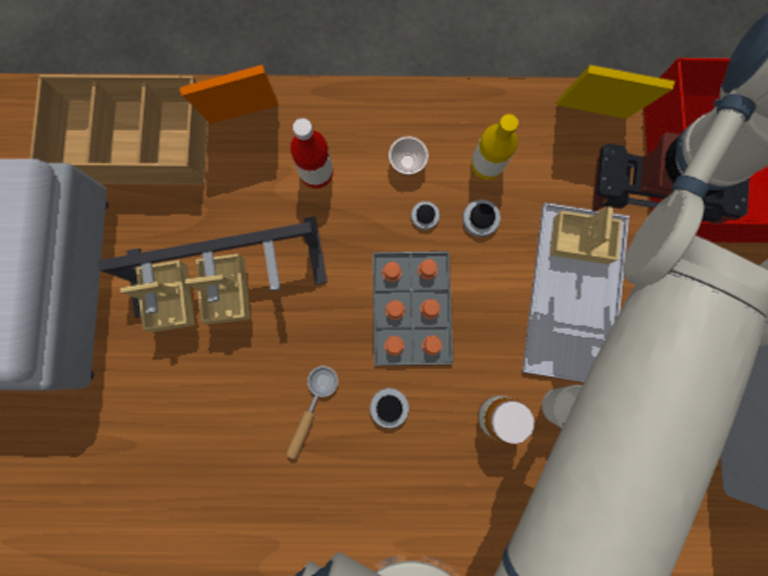

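Caddy A stands on the tray at about (588,235), close to the far edge but inside the rim. Pods and bystanders haven't moved. Now the other two.

```bash
python3 - <<'E'
from h import *
caddy(.5406,.3125,8.0,0.)
caddy(.5282,.4057,9.9,-.095)
move_to([.45,.1,.30],q(45)); snap('top','top2.png'); tell()
E
```

```text
at t16.7 [0.5411 0.3127 0.1353] gap 0.0879 F [ 0.68 -0.09  0.43] j6 0.33
closed t17.9 [0.5407 0.3125 0.1341] gap 0.0080 F [ 0.15 -0.58  0.69] j6 0.33
off hook t19.4 [0.4281 0.2906 0.1519] gap 0.0078 F [ 0.61  1.08 -0.95] j6 0.39
over t22.2 [ 0.5474 -0.285   0.2542] gap 0.0079 F [ 0.38 -1.62 -0.16] j6 1.19
down t23.4 [ 0.5468 -0.2859  0.1101] gap 0.0077 F [ 0.05  0.04 -1.5 ] j6 1.19
rel t24.7 [ 0.547  -0.286   0.1105] gap 0.0877 F [ 0.47 -0.09  0.38] j6 1.19
at t29.2 [0.5286 0.406  0.1353] gap 0.0875 F [ 0.27 -0.51  0.27] j6 0.43
closed t30.4 [0.5283 0.4057 0.1341] gap 0.0077 F [ 1.15 -0.5   0.64] j6 0.43
off hook t32.0 [0.4158 0.3837 0.1519] gap 0.0080 F [-0.76 -0.61 -1.8 ] j6 0.51
over t35.0 [ 0.4535 -0.2709  0.254 ] gap 0.0078 F [ 0.36 -0.1  -2.68] j6 1.12
down t36.2 [ 0.4529 -0.2715  0.1102] gap 0.0078 F [ 0.02 -0.06 -2.71] j6 1.12
rel t37.5 [ 0.4531 -0.2716  0.1105] gap 0.0878 F [ 0.26  0.21 -1.  ] j6 1.12
 t39.7 [0.4501 0.0994 0.2992] gap 0.0877 F [ 0.32 -0.26 -0.69] j6 -0.64
```

View pics/top2.png

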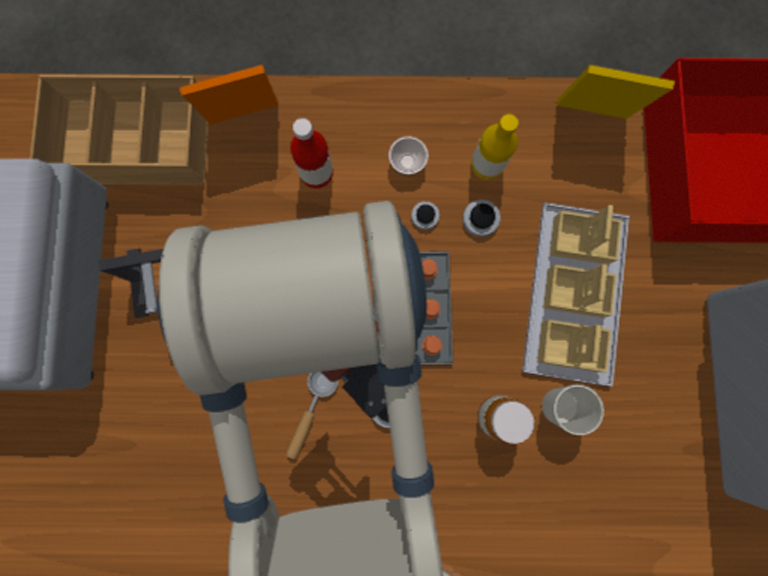

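All three caddies stand on the tray, at about (588,235), (580,290) and (574,345). Next I'll park the arm clear and measure the placed caddies and the pods.

```bash
cat >> h.py <<'E'
def findpods(im):
    P=pts(im);m=copper(im)&(P[...,2]>.012)&(P[...,2]<.06)&(P[...,0]<.72)
    out=[]
    for a,c,Q in comps(m,P,15):
        t=np.percentile(Q[:,2],90); T=Q[Q[:,2]>t-.006]
        x,y=T[:,:2].mean(0)
        if y>.25: continue
        out.append(dict(xy=np.array([x,y]),top=t,n=a,px=c.round(0),dim=rect(T)[1]))
    return out
E
python3 - <<'E'
from h import *
np.set_printoptions(precision=4,suppress=True)
move_to([.40,.38,.30],q(11)); im=snap('top'); tell()
for p in findpods(im): print(p)
P=pts(im);z=P[...,2]
r=np.zeros(z.shape,bool);r[125:270,340:425]=1
c,s=np.cos(TY),np.sin(TY)
for a,cc,B in comps(r&(z>.112)&(z<.135),P):
    t=B[B[:,2]>.119];k=np.polyfit(t[:,0],t[:,1],1)
    d=t.mean(0)[:2]-TR; print('board',a,cc,t.mean(0),'zmax',np.percentile(B[:,2],[50,95]),'dir',np.degrees(np.arctan(k[0])),'tray xy',[c*d[0]+s*d[1],-s*d[0]+c*d[1]])
Q=P[r&(z>.036)&(z<.05)]
for tx in(.095,0,-.095):
    d=(Q[:,:2]-TR)@np.array([[c,-s],[s,c]]); e=d[abs(d[:,0]-tx)<.045]; print('walls',tx,len(e),np.percentile(e,[1,99],axis=0))
E
```

```text
t40.8 [0.4007 0.379  0.3001] gap 0.0880 F [0.63 0.25 0.34] j6 0.51
{'xy': array([ 0.5841, -0.0278]), 'top': np.float64(0.035005824803832686), 'n': np.int32(86), 'px': array([286., 178.]), 'dim': (24.04330062866211, 23.194927215576172)}
{'xy': array([0.5683, 0.0209]), 'top': np.float64(0.03463841268819008), 'n': np.int32(87), 'px': array([266., 184.]), 'dim': (24.065135955810547, 22.956636428833008)}
{'xy': array([0.5128, 0.0283]), 'top': np.float64(0.034708738948512764), 'n': np.int32(93), 'px': array([264., 205.]), 'dim': (24.976573944091797, 24.840801239013672)}
{'xy': array([ 0.5152, -0.0319]), 'top': np.float64(0.035154209489259555), 'n': np.int32(93), 'px': array([287., 205.]), 'dim': (23.350006103515625, 23.15484619140625)}
{'xy': array([0.4516, 0.0291]), 'top': np.float64(0.034635115524197346), 'n': np.int32(96), 'px': array([263., 230.]), 'dim': (24.968381881713867, 24.990596771240234)}
{'xy': array([ 0.4528, -0.0343]), 'top': np.float64(0.03476903422822266), 'n': np.int32(94), 'px': array([288., 230.]), 'dim': (27.43281364440918, 22.77251434326172)}
board 123 [405.1463 148.5122] [ 0.6384 -0.2985  0.1236] zmax [0.1231 0.126 ] dir -8.515633833743587 tray xy [np.float64(0.09227626338600706), np.float64(0.0014425375515208679)]
board 130 [401.1923 188.2231] [ 0.5449 -0.284   0.1239] zmax [0.1233 0.1272] dir -8.60627045602942 tray xy [np.float64(-0.0024084614927544256), np.float64(0.0017023159880619988)]
board 133 [397.2331 228.9098] [ 0.4517 -0.2698  0.124 ] zmax [0.1236 0.1266] dir -8.442277960723422 tray xy [np.float64(-0.09665101889283967), np.float64(0.0016082259177275186)]
walls 0.095 320 [[ 0.0576 -0.0514]
 [ 0.1279  0.0529]]
walls 0 314 [[-0.0371 -0.0513]
 [ 0.0327  0.0528]]
walls -0.095 320 [[-0.1306 -0.0515]
 [-0.0607  0.0529]]
```

A pod has been nudged from (0.579,0.034) to (0.568,0.021) but still stands. The boards are at tray x = 0.0925, -0.002 and -0.096, all parallel to the tray. I'll fill one pod as a test first.

```bash
cat >> h.py <<'E'
CX=[.0925,-.002,-.0945]
SLOTS=[(cx,sy) for cx in CX for sy in(-.0258,.0272)]
def yaw_for(p,others):
    best=None
    for th in range(-85,95,5):
        u=np.array([np.cos(np.radians(th)),np.sin(np.radians(th))]);n=np.array([-u[1],u[0]]);c=1.
        for o in others:
            a,b=abs((o-p)@u),abs((o-p)@n)
            # swept finger strip 0.014..0.0575 along u, half width 0.011
            c=min(c,np.hypot(max(a-.0575,0),max(b-.011,0))-.017)
        c-=.0001*abs(th-40)
        if best is None or c>best[0]: best=(c,th)
    return best
def pick_place(p,others,slot):
    cl,th=yaw_for(p,others);print('pick',p.round(4),'yaw',th,'clear %.4f'%cl)
    if cl<.001: print('TIGHT');return False
    move_to([*p,.14],q(th)); move_l([*p,.024],.15); close(); g=tell('grip')
    if not .024<g['finger_gap']<.032: print('BAD GRIP');gripper_open();move_l([*p,.2]);return False
    move_l([*p,.19],.25); b=tray(*slot)
    if abs(state()['finger_gap']-.028)>.004: print('LOST');return False
    move_to([*b,.19],q(TY,False)); move_l([*b,.09],.2); move_l([*b,.059],.06); tell('drop')
    gripper_open(); move_l([*b,.19],.25); tell('done');return True
E
python3 - <<'E'
from h import *
pods=[p['xy'] for p in findpods(load('top'))]
i=1
pick_place(pods[i],[o for k,o in enumerate(pods) if k!=i],SLOTS[0])
im=snap('top','top3.png')
for p in findpods(im): print(p['xy'].round(4),p['top'].round(3),p['n'],p['px'])
E
```

```text
pick [0.5683 0.0209] yaw 25 clear 0.0007
TIGHT
[ 0.5839 -0.0277] 0.035 85 [286. 178.]
[0.5683 0.0208] 0.035 87 [266. 184.]
[0.5128 0.0281] 0.035 92 [264. 205.]
[ 0.5153 -0.0319] 0.035 93 [287. 205.]
[0.4513 0.0294] 0.035 94 [263. 230.]
[ 0.4528 -0.0343] 0.035 92 [289. 230.]
```

View pics/top3.png

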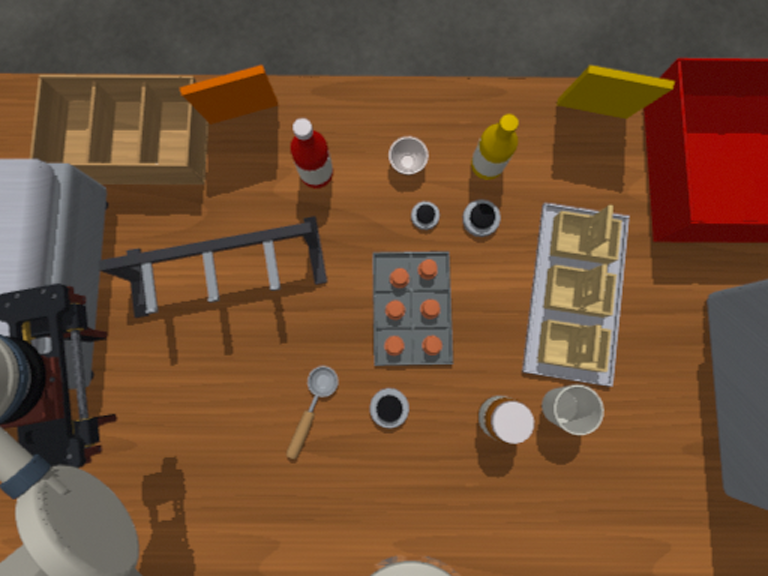

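The knocked pod is at (400,277) with too little finger clearance for now, and nothing has moved. I'll always pick the pod with the most clearance first.

```bash
cat >> h.py <<'E'
def fill(k,fn=None):
    im=snap('top'); f=[p for p in findpods(im) if p['xy'][1]>-.17]
    P=[p['xy'] for p in f]; print('pods',len(P),[round(float(p['top']),3) for p in f])
    if len(P)!=6-k: print('COUNT');snap('top','err%d.png'%k);return False
    sc=[yaw_for(P[i],[o for j,o in enumerate(P) if j!=i])[0] for i in range(len(P))]
    i=int(np.argmax(sc)); return pick_place(P[i],[o for j,o in enumerate(P) if j!=i],SLOTS[k])
E
python3 - <<'E'
from h import *
print(fill(0)); im=snap('top'); cv2.imwrite('pics/t4.png',cv2.resize(im['frame'][120:300,230:430],None,fx=3,fy=3,interpolation=cv2.INTER_CUBIC))
E
```

```text
pods 6 [0.035, 0.035, 0.035, 0.035, 0.035, 0.035]
pick [ 0.5839 -0.0279] yaw 45 clear 0.0170
grip t44.6 [ 0.5839 -0.0279  0.0239] gap 0.0270 F [ 0.56 -0.37  0.5 ] j6 -0.89
drop t47.9 [ 0.6345 -0.3255  0.0588] gap 0.0275 F [ 0.19 -0.16 -0.68] j6 -0.37
done t49.6 [ 0.6343 -0.3254  0.1885] gap 0.0878 F [-1.51 -0.46 -0.87] j6 -0.37
True
```

View pics/t4.png

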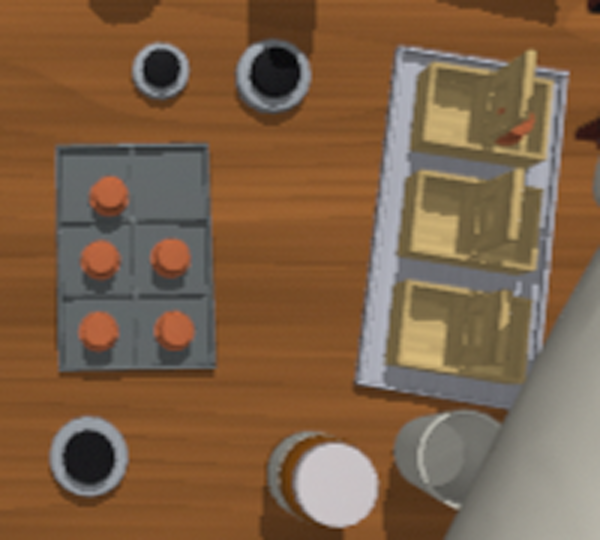

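The first pod is in the far caddy's right compartment, at crop (517,128). The tray and the other pods are undisturbed. I'll fill the rest, stopping at any fault.

```bash
python3 - <<'E'
from h import *
for k in range(1,6):
    if not fill(k): print('STOP',k);break
move_to([.45,-.02,.30],q(0)); 
im=snap('top'); cv2.imwrite('pics/t5.png',cv2.resize(im['frame'][120:300,230:430],None,fx=3,fy=3,interpolation=cv2.INTER_CUBIC)); snap('side','s5.png'); tell()
E
```

```text
pods 5 [0.035, 0.035, 0.034, 0.035, 0.035]
pick [0.5682 0.0208] yaw 90 clear 0.0200
grip t52.9 [0.5682 0.0208 0.024 ] gap 0.0277 F [ 0.57 -0.27 -0.35] j6 -1.59
drop t56.2 [ 0.6425 -0.2731  0.0588] gap 0.0275 F [-0.27  0.12  0.4 ] j6 -0.30
done t57.9 [ 0.6423 -0.273   0.1885] gap 0.0877 F [ 0.19 -0.04 -0.83] j6 -0.30
pods 4 [0.035, 0.035, 0.035, 0.035]
pick [0.4516 0.0291] yaw 45 clear 0.0157
grip t61.2 [0.4516 0.0291 0.024 ] gap 0.0274 F [0.18 0.22 0.54] j6 -0.80
drop t64.6 [ 0.541  -0.3112  0.0588] gap 0.0274 F [ 0.06  1.53 -0.01] j6 -0.42
done t66.3 [ 0.5408 -0.311   0.1885] gap 0.0880 F [ 0.06 -0.13 -0.91] j6 -0.42
pods 3 [0.035, 0.035, 0.036]
pick [0.5131 0.0281] yaw 0 clear 0.0282
grip t69.6 [0.5131 0.0281 0.024 ] gap 0.0274 F [ 0.89 -0.21  1.03] j6 -0.01
drop t72.8 [ 0.5491 -0.2588  0.0588] gap 0.0271 F [ 1.18 -0.58  0.11] j6 -0.34
done t74.5 [ 0.5488 -0.2586  0.1885] gap 0.0876 F [-0.14  0.15  0.2 ] j6 -0.34
pods 2 [0.035, 0.035]
pick [ 0.5151 -0.032 ] yaw 85 clear 0.0293
grip t77.6 [ 0.5151 -0.032   0.024 ] gap 0.0271 F [0.49 0.22 0.46] j6 -1.61
drop t80.8 [ 0.4496 -0.2972  0.0589] gap 0.0272 F [ 0.02 -0.15  0.24] j6 -0.50
done t82.5 [ 0.4494 -0.297   0.1885] gap 0.0879 F [-0.14  0.55 -1.  ] j6 -0.50
pods 1 [0.036]
pick [ 0.4531 -0.0343] yaw 40 clear 1.0000
grip t85.5 [ 0.4531 -0.0343  0.0239] gap 0.0272 F [-1.05 -0.32 -0.37] j6 -0.85
drop t88.5 [ 0.4577 -0.2448  0.0589] gap 0.0273 F [0.56 0.3  0.23] j6 -0.40
done t90.2 [ 0.4574 -0.2446  0.1885] gap 0.0877 F [-0.26  0.17  0.82] j6 -0.40
 t91.3 [ 0.45   -0.0211  0.2984] gap 0.0875 F [ 0.17 -0.76 -0.46] j6 -0.12
```

View pics/t5.png

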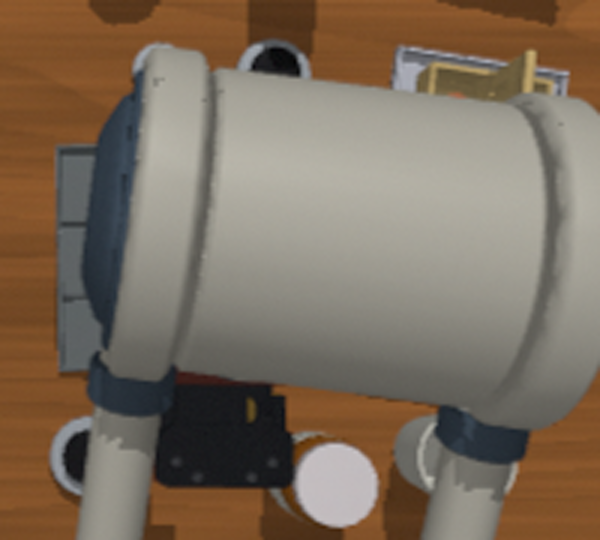

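View pics/s5.png

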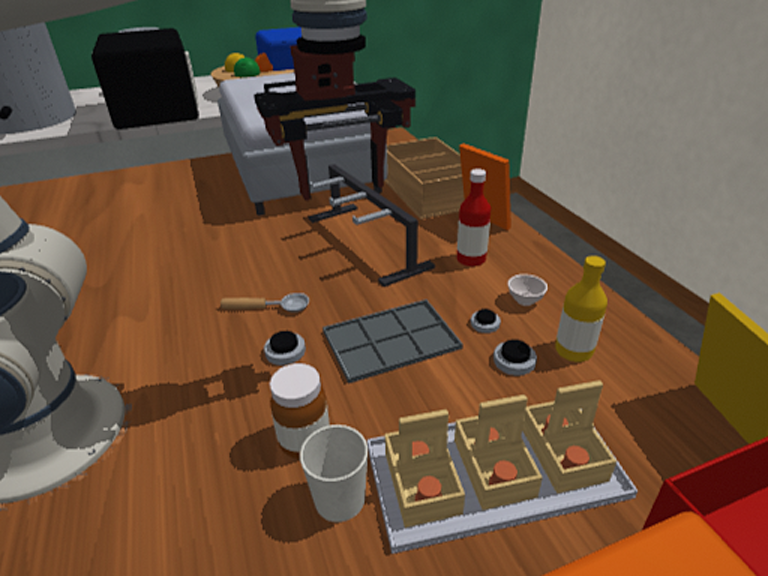

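All six capsules are in: the side view shows two per caddy, for example (430,488)/(420,449), (505,470)/(497,434) and (577,456)/(567,420). The pocket tray is empty. Now I'll press the smallest button under force control.

```bash
python3 - <<'E'
from h import *
b=[.6802,-.0236]
close(); move_to([*b,.12],q(0)); move_l([*b,.042],.15); hold(.3)
f0=state()['ft_force'][2]; z=.034
while z>.018:
    z-=.001; move_l([*b,z],.02); hold(.1)
    f=np.mean([state()['ft_force'][2]])-f0; tz=state()['ee_pos'][2]-.008; print('tips z %.4f F %.1f'%(tz,f))
    if f>14: break
hold(.2); move_l([*b,.15],.15); tell(); move_to([.40,.30,.30],q(11)); gripper_open()
im=snap('top'); cv2.imwrite('pics/t6.png',cv2.resize(im['frame'][120:300,230:430],None,fx=3,fy=3,interpolation=cv2.INTER_CUBIC)); tell()
E
```

```text
tips z 0.0251 F -0.1
tips z 0.0240 F -1.4
tips z 0.0230 F -0.2
tips z 0.0223 F 0.5
tips z 0.0212 F 2.0
tips z 0.0202 F 1.1
tips z 0.0192 F 2.1
tips z 0.0182 F 2.9
tips z 0.0172 F 2.3
tips z 0.0164 F 4.8
tips z 0.0163 F 7.7
tips z 0.0162 F 11.7
tips z 0.0161 F 14.6
 t100.8 [ 0.6795 -0.0235  0.148 ] gap 0.0003 F [-0.37 -0.33 -0.61] j6 -0.08
 t103.9 [0.4 0.3 0.3] gap 0.0876 F [-0.59 -0.06  0.5 ] j6 0.38
```

View pics/t6.png

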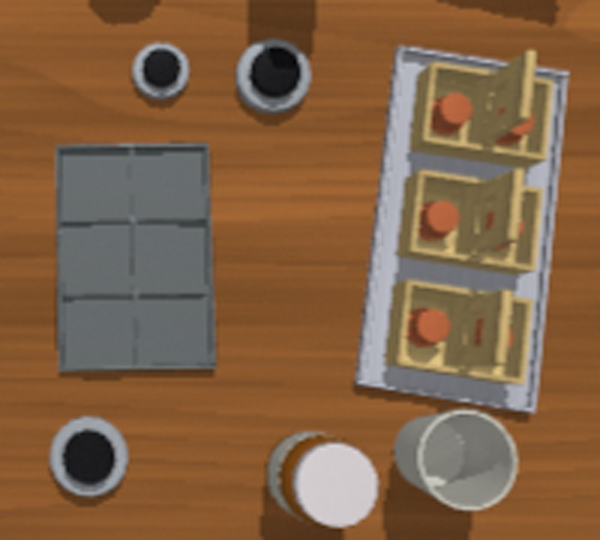

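The button started moving with the fingertips at about z 0.0225 and bottomed out at 0.0163, which is the full 6 mm travel. The crop shows capsules in every caddy, at (455,110)/(518,125), (440,218)/(518,230) and (430,325)/(510,340). Nothing else moved and the arm is clear, so I'm handing in.

```bash
python3 -c "
from h import *
print(job_done())"
```

```text
the job is handed in; nothing more can be done
None
```

All three caddies are upright on the serving tray with a capsule in each compartment, the smallest call button was pressed to its 6 mm stop and let go, and I handed the job in at about 104 s; no verdict came back.

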